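# Stack the binding-screw trays and cover them

## Robot

A 6-joint arm with a two-finger parallel gripper is mounted at the origin on the work surface. World frame = base frame: x ahead of the robot, y to its left, z up, the work surface at z = 0. Lengths are in mm, angles in degrees, forces in N, time in s.
With the tool pointing down it reaches from about 275 to 875 mm from the base axis. Payload 12.5 kg.
Tool frame: the origin (TCP) lies between the finger pads; the fingertips stand 17 mm ahead of it and the grasp point (between the pads) lies 2 mm behind it; y points along the fingers, x is the direction in which the jaws open and shut, and the axes are right-handed (so a half turn about y gives the same grasp; the last joint's range is limited). The gripper opens to 85 mm and grips with 20 to 120 N. Pads are 22 mm wide; open, the fingers measure 114 mm over their backs; the gripper's body (76 mm by 85 mm) begins 54 mm behind the grasp point. The pads swing forward as they close: fully open they stand 13 mm farther back than shut.
Start: joints at [-71.826, 20.094, 94.641, -0, 65.266, -4.847], TCP at [215.109, -506.175, 248.29] pointing down, gripper open.
Joint ranges: [-157.81, 157.81], [-45, 120.19], [0.68, 151.7], [-89.99, 269.99], [4.06, 180], [-164.3, 164.3]. Speed limits (degrees/s): [127.2, 127.2, 159.86, 180, 180, 180].

## Interface

Orientations are given as [roll, pitch, yaw] about the fixed x, y, z axes, in that order (R = Rz(yaw) Ry(pitch) Rx(roll)).
In Python, from bench import sense, get_image, get_calibration, job_done, find_in, trace, mark_of gives the robot as it stands.
- The arm moves only by the tool arm_command, never from a script. Its argument "increments" is one flat list of numbers, 7 for each row, row after row: the shift along the tool's x, y, z in mm, then the turn, a rotation vector about the tool's x, y, z in rad, then the closure, from 0 (fully open) to 1 (shut). A call has 1 to 5 rows; each row shifts and turns the commanded pose from where the row before left it, along the tool's axes as they then stand; what a row does not reach is not made up. A row lasts 1/10 s, in which the tool goes at most 50 mm and 8.59 degrees, less where a joint would pass 70% of its speed; a pose out of reach is approached as far as the arm can. A call with a gripper value outside its range is refused whole. The fingers move at their own pace and stop on an object; "newtons" is the grip in N (left out, the last holds). Time passes only in rows, so rows that do not move let the fingers close. It gives the time, the measured TCP pose, the force and the opening at its end, in the units of the state.
- sense(): the state, without advancing time (a new reading comes with each control period).
- get_image(name): name is "scene" or "top" or "wrist"; returns the picture (400x640x3 uint8, red, green, blue); there is no depth.
- get_calibration(name): a dict with "K" (3x3 intrinsics, pixels), "extrinsics" (4x4, takes a point from world to camera coordinates). Camera axes: x right, y down, z forward; pixel columns grow to the right and rows downward; lengths in mm; the calibration is good to about 2 mm. A picture is of the moment at which its call begins: read the wrist's pose just before it. get_calibration takes no time and is no camera call; for the wrist camera it gives the pose at the moment of the call.
- job_done(): hands the job in, once; it reports no verdict.
Trained networks look in the newest picture that a camera, given by its name, has taken for a name from the list of things; names that differ only in an ending like _2 or _b are one class to them, and where a whole thing is asked for, a point or a joint stands for the part that bears it (a point fixed in the world has none). Each returns a list of dicts, best first, with "score" (0 to 1); they miss things now and then, are a little off and sometimes report something else, mostly with a low value. They report only what shows in the picture. A call takes as long as a camera call. They do not tell look-alikes from the thing itself.
- find_in(camera, query): "at" ([x, y, z] in mm, in world coordinates, good to about 4 mm: the middle of the surface that is visible of it).
- trace(camera, query): "mask" (400x640 bool, what is visible of it).
- mark_of(camera, query): "at" ([x, y, z] in mm, in world coordinates, good to about 4 mm: a listed point, or the origin of a listed thing).
The state is a dict: "clock": time; "joints": joint angles; "dq": joint speeds; "effort": joint torques, N m; "eef_pos": TCP position; "tool_rot": TCP orientation; "contact_force": force on the tool from outside, world axes, zero at the start; "ft_torque": the same for the moment, N m; "finger_gap": opening from 0.0 (shut) to 1.0 (fully open).
Only numpy, scipy, OpenCV 4.12 (cv2) and the standard library are available. Lean on these libraries where they do the work, as an engineer would, in place of code of your own. Each camera call takes 0.05 s, during which the arm holds its last target.

## Task

On the binder's bench, stack the loose open tray of binding screws on the open tray that is screwed to a plywood board nearest the robot, and then close the stack with the matching cover that has two cut corners, not the larger square-cornered one. Each piece goes cut corners above cut corners, with its skirt over the rim of the piece below, sitting fully down and level, and is let go.

Things in the scene. Friction and masses are not known exactly. Their poses are not given: they have to be found in the camera images.
- base_center (a point): Bottom tray, grey, open, brass screws inside, fixed on an 8 mm plywood board (140 x 100) nearest the robot. 112 (x) x 76 (y) x 48 mm high: skirt 20 high, open below, inside 104 x 68; deck 4 thick; on it a rim 92 x 56 outside, 24 high, upright for 16, then bevelled in. The 2 corners at its +x end are cut at 45 degrees, 26 mm; the 2 at -x are square. Point: centre, 24 over its underside = deck top.
- tray_center (a point): Loose tray, same shape, look, point and axes as the bottom tray, 0.2 to 0.33 kg, upright on the bench, its x within 35 degrees of straight ahead of the robot (world x). Grip it from above, 56 mm wide along its y, on the upright lower 16 mm of the rim, just above the deck. Seated, its deck rests on the rim top below and it is 28 mm higher than the piece below, with 6 mm play all round.
- cover_center (a point): Matching cover, 0.12 to 0.21 kg: same outer shape, cut corners, point and axes as the trays, but its rim is closed by a flat top. Upright on the bench, its x within 35 degrees of world x; gripped like the tray; seated, it is 28 mm higher than the tray it covers. The other grey cover, 122 x 88 mm with four square corners, is from another set: not needed.
Things that resemble listed ones, but are neither listed nor needed, are in the scene too. What is shaped like the part that bears cover_center but orange is not meant.

How it is judged:
By the outcome, as a careful person would: the job done as asked, in the order asked, and still so for the second after the job is handed in, with the robot touching nothing.
It also fails if it takes over 51 s, if anything falls off the work surface, if the arm or the gripper's body presses on something with over 40 N, if the wrist force passes 120 N, or if a joint passes its speed limit or range.

## Working session

There is one attempt and no reset: what is moved stays moved. The work goes in short steps, Python scripts to look and compute and a tool call to move; the robot and the scene stay as the last step left them, time stands still between calls to the robot, and variables do not carry over. Pictures are saved under pics/ and viewed, and the job is handed in when it is done.

Besides the shell and the picture viewer there is one more tool, called by a JSON object that holds its "method" and its "body". arm_command: Moves the arm, as the interface text tells. Its arguments: {"type":"object","properties":{"increments":{"type":"array"},"newtons":{"type":"number"}},"required":["increments"]}

```bash
mkdir -p pics; ls; python3 - <<'E'
from bench import *
import cv2,json
print(sense())
for n in ["scene","top","wrist"]:
    im=get_image(n); cv2.imwrite(f"pics/{n}0.png",im[:,:,::-1])
    c=get_calibration(n); print(n,c)
    for q in ["base_center","tray_center","cover_center"]:
        print(q,[(d['score'],[round(v) for v in d['at']]) for d in mark_of(n,q)])
print(sense()['clock'])
E
```

```text
pics
{'clock': 0.0, 'joints': array([-7.18260926e+01,  2.01253964e+01,  9.46783477e+01,  2.04724176e-03,
        6.52676381e+01, -4.84907410e+00]), 'dq': array([ 0.09018023,  0.0036954 , -0.06263938,  0.10510919, -0.01818178,
       -0.11176611]), 'effort': array([-1.46063530e-04, -5.06090355e+01, -2.91406810e+01, -9.44479575e-05,
        4.54278721e-03, -3.09159179e-05]), 'eef_pos': array([ 215.01626776, -505.86987797,  247.73902805]), 'tool_rot': array([-8.99921142e+01,  7.09696246e-02, -6.69778713e+01]), 'contact_force': array([ 0.55106135, -0.10286064,  0.20429895]), 'ft_torque': array([ 0.07753134,  0.05277143, -0.00920239]), 'finger_gap': 0.9986008222702993}
scene {'K': array([[426.81392652,   0.        , 315.16718033],
       [  0.        , 426.81392652, 199.04718731],
       [  0.        ,   0.        ,   1.        ]]), 'extrinsics': array([[ 8.61696568e-01,  5.07382670e-01,  6.46919489e-03,
        -3.61909093e+02],
       [ 3.50670214e-01, -5.86237579e-01, -7.30312194e-01,
        -1.63988650e+02],
       [-3.66755266e-01,  6.31576066e-01, -6.83082900e-01,
         1.465285
[... 807 characters left out ...]
3])]
tray_center [(0.88, [546, 276, 28])]
cover_center [(0.71, [687, -94, 23]), (0.59, [269, -464, 25])]
wrist {'K': array([[358.16961101,   0.        , 318.33608305],
       [  0.        , 358.16961101, 194.46765871],
       [  0.        ,   0.        ,   1.        ]]), 'extrinsics': array([[ 3.89841842e-01, -9.20881505e-01,  7.68866370e-04,
        -5.49455069e+02],
       [-8.70859636e-01, -3.68394119e-01,  3.25406312e-01,
        -4.16419759e+01],
       [-2.99377409e-01, -1.27526571e-01, -9.45573974e-01,
         3.80189246e+02],
       [ 0.00000000e+00,  0.00000000e+00,  0.00000000e+00,
         1.00000000e+00]])}
base_center []
tray_center []
cover_center [(0.63, [267, -465, 25])]
0.6
```

View images.

View pics/scene0.png

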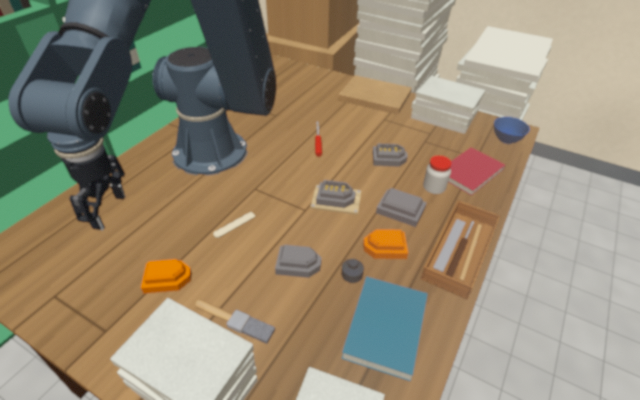

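View pics/top0.png

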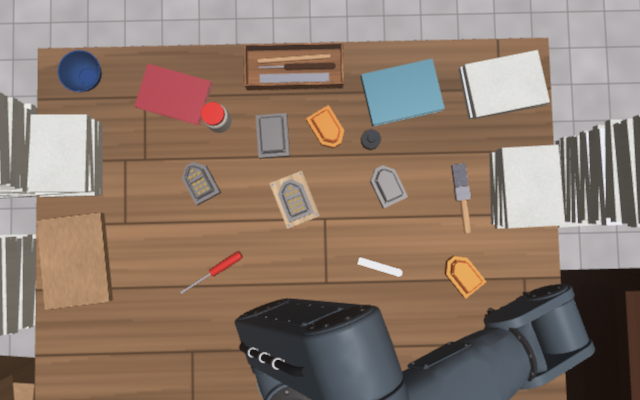

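View pics/wrist0.png

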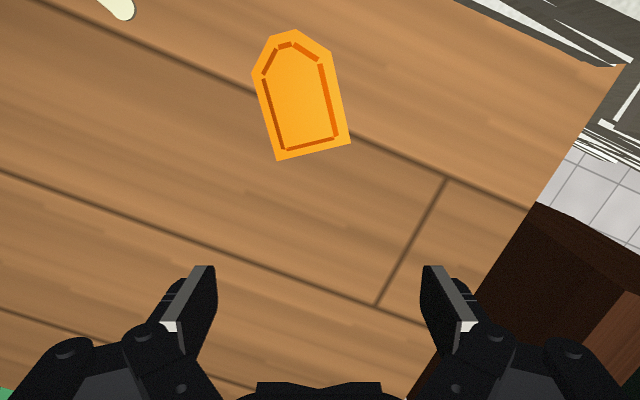

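```bash
cat > h.py <<'E'
import numpy as np, cv2
from bench import *
from scipy.spatial.transform import Rotation as Ro
def R_of(s): 
    return Ro.from_euler('xyz',s['tool_rot'],degrees=True).as_matrix()
def proj(c,P):
    P=np.atleast_2d(P); E=np.array(c['extrinsics']); q=P@E[:3,:3].T+E[:3,3]; q=q@np.array(c['K']).T
    return q[:,:2]/q[:,2:]
def goto(p,yaw):
    s=sense(); R=R_of(s); T=Ro.from_euler('xyz',[-90,0,yaw],degrees=True).as_matrix()
    print('shift tool',np.round(R.T@(np.array(p)-s['eef_pos']),1),'rotvec',np.round(Ro.from_matrix(R.T@T).as_rotvec(),4))
def outline(sx=112,sy=76,c=26):
    a,b=sx/2,sy/2
    return np.array([[-a,-b],[a-c,-b],[a,-b+c],[a,b-c],[a-c,b],[-a,b]])
def place(P,x,y,yaw,z):
    t=np.radians(yaw);R=np.array([[np.cos(t),-np.sin(t)],[np.sin(t),np.cos(t)]])
    return np.c_[P@R.T+[x,y],np.full(len(P),z)]
E
python3 - <<'E'
from h import *
s=sense();R=R_of(s);c=get_calibration("wrist");E=np.array(c['extrinsics']);C=-E[:3,:3].T@E[:3,3]
print("cam in tool",R.T@(C-s['eef_pos']), "axes in tool\n",(E[:3,:3]@R).round(3))
im=cv2.imread('pics/top0.png')
cr=[cv2.resize(im[y-28:y+28,x-32:x+32],(320,280),interpolation=cv2.INTER_CUBIC) for x,y in [(200,184),(294,199),(389,186),(272,135)]]
cv2.imwrite('pics/crop1.png',np.vstack([np.hstack(cr[:2]),np.hstack(cr[2:])]))
E
```

```text
cam in tool [  -0.69333036 -125.23127827   83.57975545] axes in tool
 [[ 1.    -0.001 -0.001]
 [-0.002 -0.325 -0.946]
 [ 0.     0.946 -0.325]]
```

View pics/crop1.png

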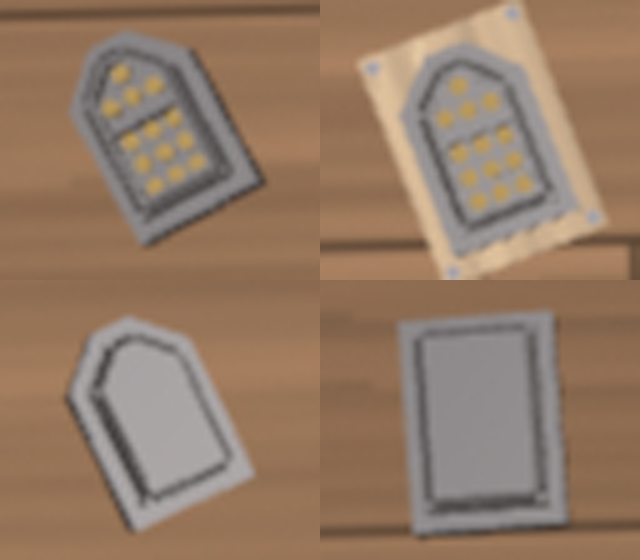

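Choices: the tray is at top (200,184), loose and holding screws. The base is at top (294,199), on the board. The cover is at top (389,186), grey with cut corners. I am rejecting the grey square cover at (272,135) and the orange covers at (325,127) and (465,277). The crop confirms these choices.

{"method": "arm_command", "body": {"increments": [-10.5,4.8,38.5,0,0,0,0,-10.5,4.8,38.5,0,0,0,0,-10.5,4.8,38.5,0,0,0,0,-10.5,4.8,38.5,0,0,0,0,-10.5,4.8,38.5,0,0,0,0]}}

```text
clock: 1.1
eef_pos: [372.9, -381.5, 224.2]
tool_rot: [-90.0, -0.0, -67.0]
contact_force: [0.0, -1.3, 0.2]
finger_gap: 0.999
```

{"method": "arm_command", "body": {"increments": [-10.5,4.8,38.5,0,0,0,0,-10.5,4.8,38.5,0,0,0,0,-10.5,4.8,38.5,0,0,0,0,-10.5,4.8,38.5,0,0,0,0,-10.5,4.8,38.5,0,0,0,0]}}

```text
clock: 1.6
eef_pos: [529.6, -257.8, 200.2]
tool_rot: [-90.0, -0.0, -67.0]
contact_force: [-0.0, -1.5, 0.9]
finger_gap: 1.0
```

{"method": "arm_command", "body": {"increments": [0,0,0,0,0,0,0,0,0,0,0,0,0,0]}}

```text
clock: 1.8
eef_pos: [528.6, -258.5, 200.0]
tool_rot: [-90.0, 0.0, -66.9]
contact_force: [-0.9, -0.5, 0.5]
finger_gap: 1.0
```

```bash
python3 - <<'E'
from h import *
s=sense();print(s['eef_pos'],s['tool_rot'],s['clock'],s['contact_force'])
c=get_calibration("wrist");im=get_image("wrist");np.savez('w_cover.npz',im=im,**c)
cv2.imwrite('pics/w_cover.png',im[:,:,::-1])
t=trace("wrist","cover_center")
for d in t: m=d['mask'];print(d['score'],m.sum(),np.argwhere(m).mean(0))
if t: np.save('m_cover.npy',np.array([d['mask'] for d in t]))
E
```

```text
[ 528.60829882 -258.45244265  199.9823003 ] [-9.00262201e+01  2.06151091e-02 -6.68886140e+01] 1.8 [-0.92502466 -0.46528079  0.48467822]
0.76 202 [392.77227723 396.28712871]
0.64 9962 [177.09867496 315.82503513]
```

View pics/w_cover.png

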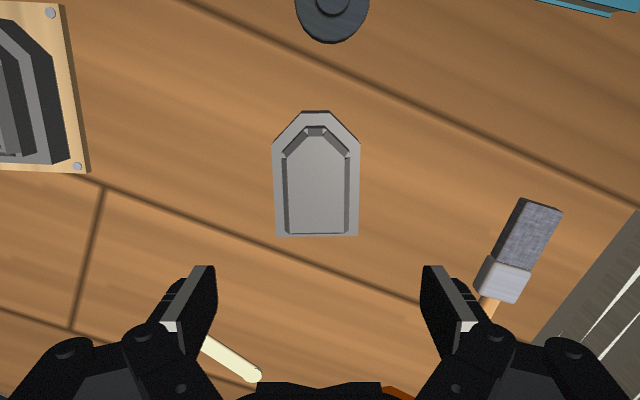

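```bash
cat >> h.py <<'E'
from scipy.optimize import minimize
def sil(c,p,z0,full=False):
    x,y,w=p; o=outline(); r=outline(92,56,21)*0+outline(92,56,18)
    P=np.vstack([place(o,x,y,w,z0),place(o,x,y,w,z0+24)])
    q=proj(c,P); m=np.zeros((1600,2560),np.uint8)
    h=cv2.convexHull((q*4+2).astype(np.float32)).round().astype(np.int32)
    r=place(outline(92,56,18)*0.88,x,y,w,z0+48); qr=proj(c,r)
    h=cv2.convexHull((np.vstack([q,qr])*4+1.5).astype(np.float32)).round().astype(np.int32)
    cv2.fillConvexPoly(m,h,1); return cv2.resize(m.astype(np.float32),(640,400),interpolation=cv2.INTER_AREA),q
def fit(c,mask,p0,z0):
    mk=mask.astype(np.float32)
    def f(p):
        m,_=sil(c,[p[0],p[1],p[2]],z0); return np.abs(m-mk).sum()/mk.sum()
    sx=np.array([[0,0,0],[8,0,0],[0,8,0],[0,0,6.]])+np.array(p0)
    r=minimize(f,p0,method='Nelder-Mead',options=dict(initial_simplex=sx,xatol=.05,fatol=1e-5))
    r=minimize(f,r.x,method='Nelder-Mead',options=dict(initial_simplex=np.array([[0,0,0],[2,0,0],[0,2,0],[0,0,-2.]])+r.x,xatol=.05,fatol=1e-5))
    return r.x,r.fun
def overlay(im,c,p,z0,fn):
    o=im[:,:,::-1].copy()
    for z,col in((z0,(0,0,255)),(z0+24,(0,255,0))):
        q=proj(c,place(outline(),*p,z)); cv2.polylines(o,[np.round(q*16).astype(np.int32)],True,col,1,shift=4)
    cv2.imwrite(fn,o)
E
python3 - <<'E'
from h import *
d=np.load('w_cover.npz');m=np.load('m_cover.npy')[1]
p,e=fit(d,m,[528,-259,22],0);print(p,e)
# own segmentation
hsv=cv2.cvtColor(d['im'],cv2.COLOR_RGB2HSV);g=((hsv[...,1]<70)&(hsv[...,2]>50)).astype(np.uint8)
n,l,st,ce=cv2.connectedComponentsWithStats(g);k=l[177,316];print(st[k])
mm=l==k;mm=cv2.morphologyEx(mm.astype(np.uint8),cv2.MORPH_CLOSE,np.ones((5,5)))
p2,e2=fit(d,mm,p,0);print(p2,e2)
overlay(d['im'],d,p2,0,'pics/o1.png')
im=cv2.imread('pics/o1.png')[90:260,220:410];cv2.imwrite('pics/o1c.png',cv2.resize(im,None,fx=3,fy=3))
E
```

```text
[ 523.03492289 -257.77219529   23.68155045] 0.013407197780907154
[ 271  110   89  127 9755]
[ 522.92505714 -257.70806312   24.00487786] 0.016207465901970863
```

View pics/o1c.png

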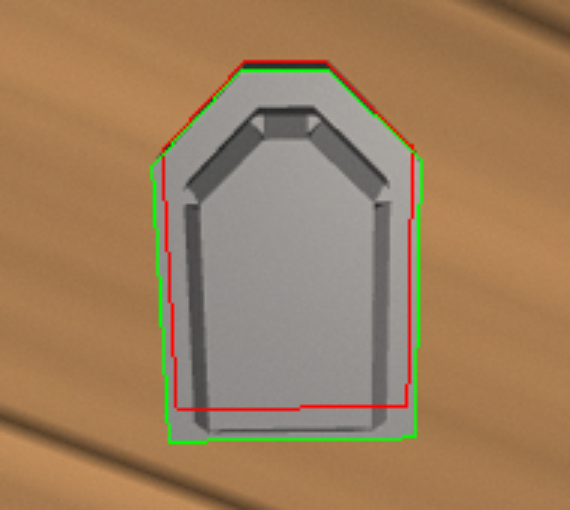

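{"method": "arm_command", "body": {"increments": [-43.5,0,10.5,0,0,0,0,-43.5,0,10.5,0,0,0,0,-43.5,0,10.5,0,0,0,0,-43.5,0,10.5,0,0,0,0,-43.5,0,10.5,0,0,0,0]}}

```text
clock: 2.4
eef_pos: [490.8, -37.7, 200.7]
tool_rot: [-90.0, -0.0, -67.1]
contact_force: [1.5, 0.7, 1.0]
finger_gap: 0.995
```

{"method": "arm_command", "body": {"increments": [-43.5,0,10.5,0,0,0,0,0,0,0,0,0,0,0,0,0,0,0,0,0,0]}}

```text
clock: 2.7
eef_pos: [484.2, 5.7, 200.7]
tool_rot: [-90.0, -0.0, -66.9]
contact_force: [0.3, -0.6, -0.3]
finger_gap: 0.995
```

```bash
python3 - <<'E'
from h import *
s=sense();print(s['eef_pos'],s['tool_rot'],s['clock'],s['contact_force'])
c=get_calibration("wrist");im=get_image("wrist");np.savez('w_base.npz',im=im,**c)
cv2.imwrite('pics/w_base.png',im[:,:,::-1])
t=trace("wrist","base_center")
for d in t: m=d['mask'];print(d['score'],m.sum(),np.argwhere(m).mean(0))
if t: np.save('m_base.npy',np.array([d['mask'] for d in t]))
E
```

```text
[484.16800347   5.65464687 200.7144029 ] [-8.99667657e+01 -3.18740787e-02 -6.69405486e+01] 2.7 [ 0.32974758 -0.58054046 -0.31761963]
0.84 16512 [156.13347868 318.65655281]
```

View pics/w_base.png

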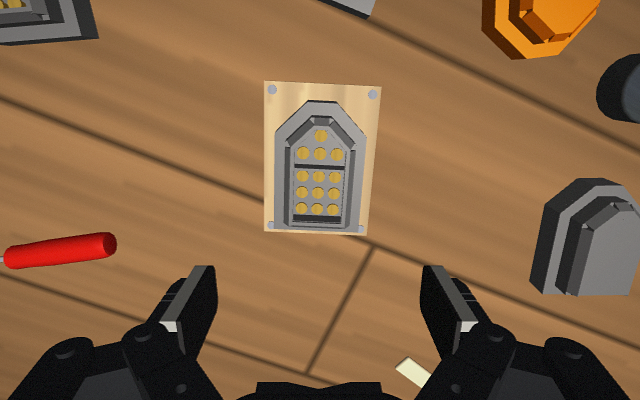

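```bash
cat >> h.py <<'E'
def seg(im,pt):
    hsv=cv2.cvtColor(im,cv2.COLOR_RGB2HSV);g=((hsv[...,1]<62)&(hsv[...,2]>35)).astype(np.uint8)
    n,l,st,ce=cv2.connectedComponentsWithStats(g)
    sub=l[pt[1]-30:pt[1]+31,pt[0]-30:pt[0]+31].ravel(); k=np.bincount(sub[sub>0]).argmax(); print(st[k])
    m=(l==k).astype(np.uint8); cs,_=cv2.findContours(m,cv2.RETR_EXTERNAL,cv2.CHAIN_APPROX_NONE)
    m[:]=0; cv2.drawContours(m,cs,-1,1,-1); return m
E
python3 - <<'E'
from h import *
d=np.load('w_base.npz')
m=seg(d['im'],(320,165))
p,e=fit(d,m,[485,8,18],8);print(p,e)
cs,_=cv2.findContours(m,0,1);h=cv2.convexHull(max(cs,key=len));m2=m*0;cv2.fillConvexPoly(m2,h,1);print(fit(d,m2,p,8))
overlay(d['im'],d,p,8,'pics/o2.png')
im=cv2.imread('pics/o2.png')[70:250,230:410];cv2.imwrite('pics/o2c.png',np.hstack([cv2.resize(im,None,fx=2.2,fy=2.2),cv2.resize(cv2.merge([m*255]*3)[70:250,230:410],None,fx=2.2,fy=2.2)]))
E
```

```text
[ 267  100  100  133 9072]
[487.97813586   7.5868125   20.70005952] 0.01778588816523552
(array([487.84395754,   7.5397692 ,  19.9914878 ]), np.float64(0.06155579164624214))
```

View pics/o2c.png

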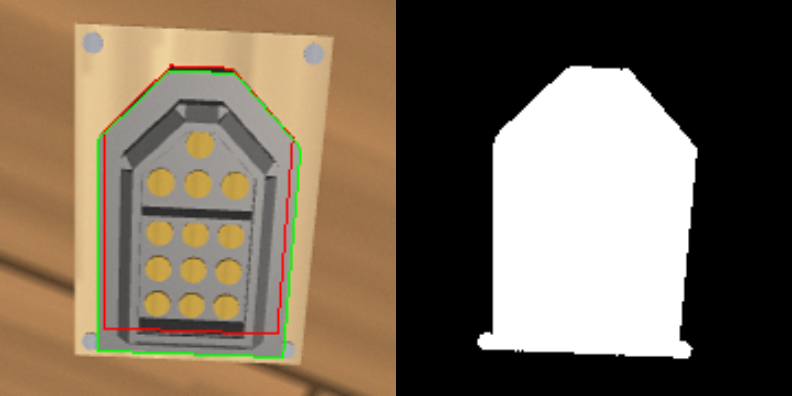

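{"method": "arm_command", "body": {"increments": [-37.5,0,27.5,0,0,0,0,-37.5,0,27.5,0,0,0,0,-37.5,0,27.5,0,0,0,0,-37.5,0,27.5,0,0,0,0,-37.5,0,27.5,0,0,0,0]}}

```text
clock: 3.3
eef_pos: [538.5, 232.5, 200.3]
tool_rot: [-90.0, -0.0, -67.1]
contact_force: [0.1, -2.2, 0.0]
finger_gap: 0.998
```

{"method": "arm_command", "body": {"increments": [-37.5,0,27.5,0,0,0,0,0,0,0,0,0,0,0,0,0,0,0,0,0,0]}}

```text
clock: 3.6
eef_pos: [548.7, 276.7, 199.7]
tool_rot: [-90.0, -0.0, -67.0]
contact_force: [0.7, -0.7, 0.4]
finger_gap: 1.0
```

```bash
python3 - <<'E'
from h import *
s=sense();print(s['eef_pos'],s['tool_rot'],s['clock'],s['contact_force'])
c=get_calibration("wrist");im=get_image("wrist");np.savez('w_tray.npz',im=im,**c)
d=c
m=seg(im,tuple(proj(c,[548,279,24])[0].astype(int)))
p,e=fit(d,m,[548,279,24],0);print(p,e)
overlay(im,d,p,0,'pics/o3.png')
x,y=proj(c,[p[0],p[1],24])[0].astype(int);print(x,y)
sl=np.s_[max(y-100,0):y+100,x-130:x+130]
im=cv2.imread('pics/o3.png')[sl];cv2.imwrite('pics/o3c.png',np.hstack([cv2.resize(im,None,fx=1.5,fy=1.5),cv2.resize(cv2.merge([m*255]*3)[sl],None,fx=1.5,fy=1.5)]))
E
```

```text
[548.66312723 276.6674111  199.72093394] [-9.00452497e+01 -1.50135675e-02 -6.69988685e+01] 3.6 [ 0.72736946 -0.680637    0.3555336 ]
[ 270  107   93  130 8447]
[545.42288102 277.57015143  27.15720389] 0.013642547652125359
316 175
```

View pics/o3c.png

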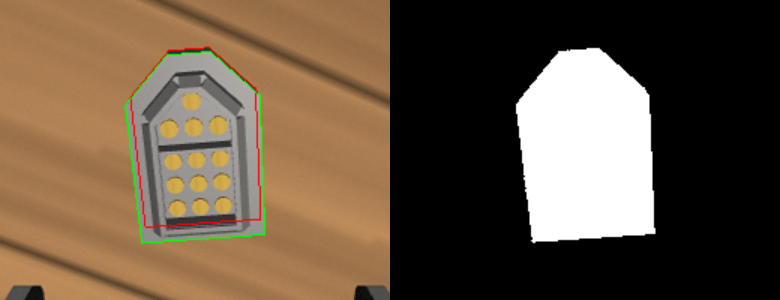

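{"method": "arm_command", "body": {"increments": [-0.7,45,-0.9,0,-0.0244,0,0.18,-0.7,45,-0.9,0,-0.0244,0,0.18,-0.7,45,-0.9,0,-0.0244,0,0.18,0,0,0,0,0,0,0.18,0,0,0,0,0,0,0.18], "newtons": 50}}

```text
clock: 4.15
eef_pos: [545.5, 277.1, 66.3]
tool_rot: [-90.0, -0.0, -62.9]
contact_force: [1.2, 0.2, 1.2]
finger_gap: 0.818
```

```bash
python3 - <<'E'
from h import *
s=sense();print(s['eef_pos'],s['tool_rot'],s['clock'],s['finger_gap'])
goto([545.4,277.6,45],-62.8)
im=get_image("wrist");cv2.imwrite('pics/w4.png',im[:,:,::-1])
d=np.load('w_base.npz')
m=seg(d['im'],(320,165));m=cv2.morphologyEx(m,cv2.MORPH_OPEN,cv2.getStructuringElement(2,(21,21)))
print(fit(d,m,[488,7.5,20],8)); print(fit(d,m,[486,8,23],8))
E
```

```text
[545.48606383 277.1059004   66.31798537] [-9.00143678e+01 -2.55538224e-03 -6.29187392e+01] 4.15 0.8178253740203173
shift tool [-0.5 21.3  0.2] rotvec [ 0.0003 -0.0021  0.    ]
[ 267  100  100  133 9072]
(array([487.87750374,   7.5376557 ,  20.2613041 ]), np.float64(0.015391391701996326))
(array([487.84117249,   7.53026306,  20.5597771 ]), np.float64(0.015141415409743786))
```

View pics/w4.png

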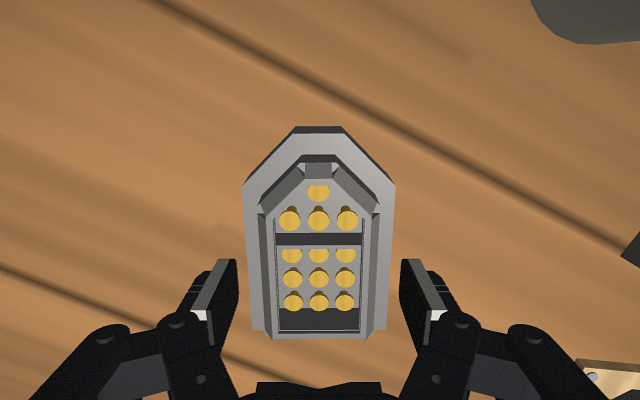

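{"method": "arm_command", "body": {"increments": [-0.3,12,0,0,0,0,0.18,0,9,0,0,0,0,0.18,0,2,0,0,0,0,0.18,0,1,0,0,0,0,0.18,0,0,0,0,0,0,0.18]}}

```text
clock: 4.7
eef_pos: [544.7, 278.6, 41.4]
tool_rot: [-90.0, -0.0, -62.8]
contact_force: [1.2, -1.0, 0.0]
finger_gap: 0.816
```

{"method": "arm_command", "body": {"increments": [0,1,0,0,0,0,0.24,0,0,0,0,0,0,0.24]}}

```text
clock: 4.9
eef_pos: [544.7, 278.6, 40.4]
tool_rot: [-90.0, -0.0, -62.8]
contact_force: [-0.2, -0.4, 0.3]
finger_gap: 0.756
```

{"method": "arm_command", "body": {"increments": [0,1,0,0,0,0,0.24,0,0,0,0,0,0,0.24]}}

```text
clock: 5.1
eef_pos: [544.7, 278.5, 39.2]
tool_rot: [-90.0, 0.0, -62.8]
contact_force: [0.2, -0.7, 1.0]
finger_gap: 0.763
```

```bash
python3 - <<'E'
from h import *
s=sense();print(s['eef_pos'],s['tool_rot'],s['clock'],s['finger_gap'])
im=get_image("wrist");cv2.imwrite('pics/w5.png',im[:,:,::-1])
E
```

```text
[544.67078623 278.53567023  39.24331834] [-9.00044388e+01  1.35287369e-03 -6.27862655e+01] 5.1 0.7629084680461382
```

View pics/w5.png

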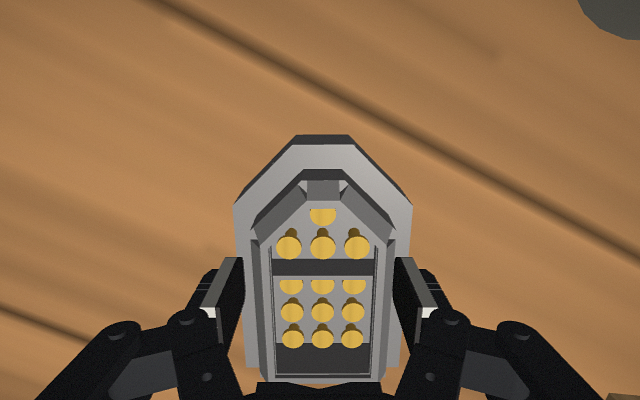

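{"method": "arm_command", "body": {"increments": [0,0,0,0,0,0,0.5,0,0,0,0,0,0,0.5,0,0,0,0,0,0,0.5,0,0,0,0,0,0,0.5], "newtons": 50}}

```text
clock: 5.55
eef_pos: [545.0, 278.6, 39.7]
tool_rot: [-90.0, -0.0, -62.8]
contact_force: [-0.9, -1.5, 5.7]
finger_gap: 0.641
```

{"method": "arm_command", "body": {"increments": [0,-5,0,0,0,0,0.5,0,-15,0,0,0,0,0.5,0,-20,0,0,0,0,0.5,0,-20,0,0,0,0,0.5,0,0,0,0,0,0,0.5]}}

```text
clock: 6.05
eef_pos: [546.0, 279.2, 102.5]
tool_rot: [-89.7, -0.0, -62.8]
contact_force: [0.9, 0.3, -3.4]
finger_gap: 0.639
```

```bash
python3 - <<'E'
from h import *
s=sense();print(s['eef_pos'],s['tool_rot'],s['clock'],s['finger_gap'],s['contact_force'],s['ft_torque'])
c=get_calibration("wrist");im=get_image("wrist");cv2.imwrite('pics/w6.png',im[:,:,::-1]);np.savez('w_held.npz',im=im,**c)
E
```

```text
[546.0177924  279.18713814 102.47909001] [-8.97232334e+01 -1.83031713e-02 -6.27801345e+01] 6.05 0.639145248232431 [ 0.92547858  0.32090169 -3.44378669] [ 0.01862901 -0.06238964 -0.00682686]
```

View pics/w6.png

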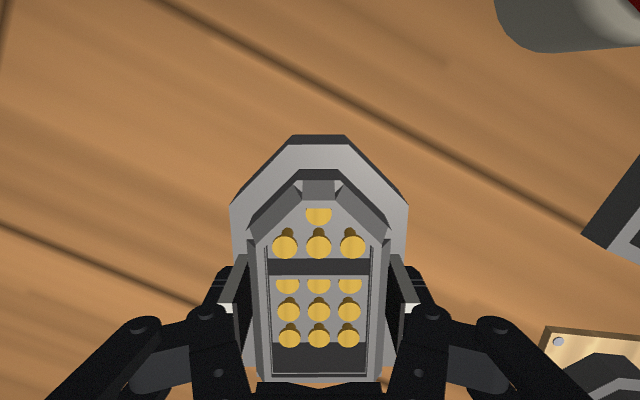

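{"method": "arm_command", "body": {"increments": [15,-6,-12,0,0,0,0.5,30,-6,-25,0,0,0,0.5,34,-6,-28,0,0,0,0.5,34,-4,-28,0,0,0,0.5,34,0,-28,0,0,0,0.5]}}

```text
clock: 6.6
eef_pos: [503.4, 91.0, 120.9]
tool_rot: [-90.0, 0.0, -62.8]
contact_force: [1.6, 0.2, -2.9]
finger_gap: 0.641
```

{"method": "arm_command", "body": {"increments": [34,0,-28,0,0,0,0.5,24,0,-19,0,0,0,0.5,10,0,-8,0,0.06,0,0.5,0,0,0,0,0.0587,0,0.5,0,0,0,0,0,0,0.5]}}

```text
clock: 7.1
eef_pos: [486.0, 6.5, 120.6]
tool_rot: [-90.1, 0.0, -69.7]
contact_force: [-0.4, -0.5, -3.3]
finger_gap: 0.639
```

```bash
python3 - <<'E'
from h import *
s=sense();print(s['eef_pos'],s['tool_rot'],s['clock'],s['finger_gap'],s['contact_force'],s['ft_torque'])
goto([487.9,7.5,110],-69.6)
c=get_calibration("wrist");im=get_image("wrist");cv2.imwrite('pics/w7.png',im[:,:,::-1]);np.savez('w7.npz',im=im,**c)
o=get_image("scene");cv2.imwrite('pics/s7.png',cv2.resize(o[130:250,250:450,::-1],None,fx=4,fy=4))
E
```

```text
[485.96340116   6.46869847 120.58916   ] [-9.00699604e+01  3.53310753e-02 -6.96920988e+01] 7.1 0.6392253426764595 [-0.43301201 -0.51390192 -3.32431032] [ 0.00721517  0.03621627 -0.00868688]
shift tool [-0.3 10.6  2.2] rotvec [ 0.0012 -0.0016 -0.0006]
```

View pics/w7.png

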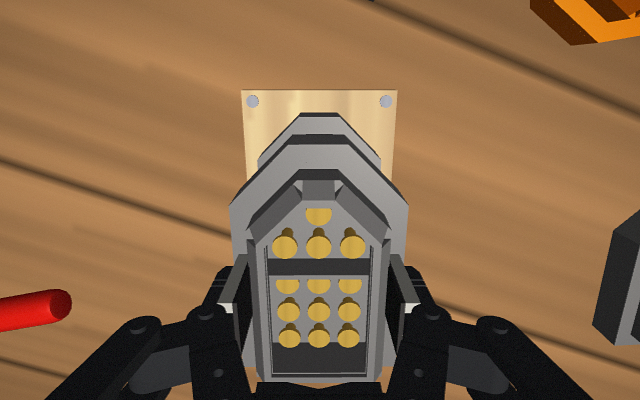

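View pics/s7.png

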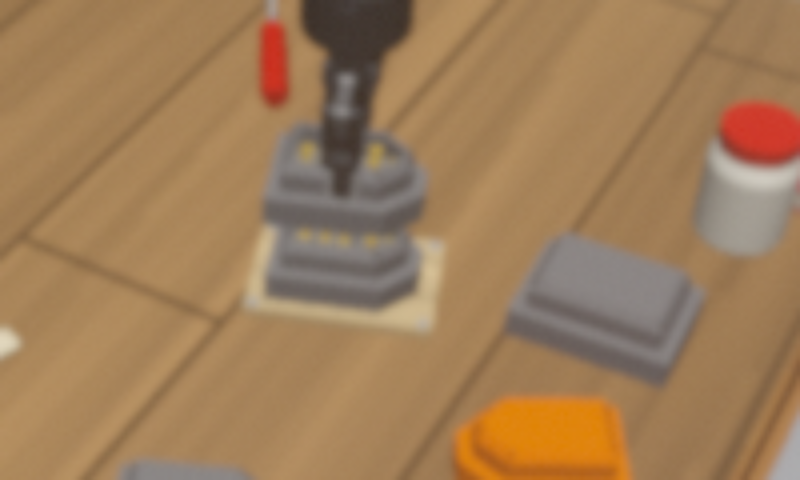

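{"method": "arm_command", "body": {"increments": [-0.3,10,2.2,0,0,0,0.5,0,8,0,0,0,0,0.5,0,7,0,0,0,0,0.5,0,5,0,0,0,0,0.5,0,0,0,0,0,0,0.5]}}

```text
clock: 7.7
eef_pos: [488.0, 8.0, 90.4]
tool_rot: [-90.1, 0.0, -69.6]
contact_force: [-0.2, -0.1, -3.6]
finger_gap: 0.645
```

{"method": "arm_command", "body": {"increments": [0,4,0,0,0,0,0.5,0,4,0,0,0,0,0.5,0,3,0,0,0,0,0.5,0,2,0,0,0,0,0.5,0,0,0,0,0,0,0.5]}}

```text
clock: 8.2
eef_pos: [488.3, 7.9, 78.1]
tool_rot: [-90.0, 0.0, -69.6]
contact_force: [-0.7, 0.5, -2.2]
finger_gap: 0.643
```

{"method": "arm_command", "body": {"increments": [0,1,0,0,0,0,0.5,0,1,0,0,0,0,0.5,0,0,0,0,0,0,0.5]}}

```text
clock: 8.5
eef_pos: [488.5, 7.9, 76.3]
tool_rot: [-90.0, -0.0, -69.6]
contact_force: [-0.1, 0.6, -3.5]
finger_gap: 0.639
```

{"method": "arm_command", "body": {"increments": [0,0.7,0,0,0,0,0.5,0,0,0,0,0,0,0.5]}}

```text
clock: 8.7
eef_pos: [488.5, 7.9, 75.7]
tool_rot: [-90.0, -0.0, -69.6]
contact_force: [-1.3, 0.0, -1.4]
finger_gap: 0.64
```

{"method": "arm_command", "body": {"increments": [0,0.7,0,0,0,0,0.5,0,0,0,0,0,0,0.5]}}

```text
clock: 8.9
eef_pos: [488.6, 7.9, 75.6]
tool_rot: [-90.0, -0.0, -69.6]
contact_force: [-3.7, 0.0, 10.2]
finger_gap: 0.642
```

{"method": "arm_command", "body": {"increments": [0,0.5,0,0,0,0,0.5,0,0,0,0,0,0,0.5]}}

```text
clock: 9.1
eef_pos: [488.6, 7.9, 75.6]
tool_rot: [-90.0, -0.0, -69.6]
contact_force: [-7.3, 0.3, 18.6]
finger_gap: 0.639
```

{"method": "arm_command", "body": {"increments": [0,-0.8,0,0,0,0,0.5,0,0,0,0,0,0,0.25,0,0,0,0,0,0,0.18,0,0,0,0,0,0,0.18]}}

```text
clock: 9.5
eef_pos: [488.6, 7.9, 75.2]
tool_rot: [-90.0, -0.0, -69.6]
contact_force: [-0.3, -0.9, -0.8]
finger_gap: 0.817
```

{"method": "arm_command", "body": {"increments": [0,-10,0,0,0,0,0.18,0,-30,0,0,0,0,0.1,0,-40,0,0,0,0,0,0,-44,0,0,0,0,0,0,0,0,0,0,0,0]}}

```text
clock: 10.0
eef_pos: [490.9, 7.8, 204.9]
tool_rot: [-89.5, -0.2, -69.6]
contact_force: [0.5, 0.2, -0.4]
finger_gap: 1.001
```

```bash
python3 - <<'E'
from h import *
s=sense();print(s['eef_pos'],s['tool_rot'],s['clock'],s['finger_gap'],s['contact_force'],s['ft_torque'])
c=get_calibration("wrist");im=get_image("wrist");np.savez('w8.npz',im=im,**c)
x,y=proj(c,[488,7.5,60])[0].astype(int)
m=seg(im,(x,y))
p=np.array([488.2,7.6,20.4])
for z in (36,8): 
    print(z,proj(c,[p[0],p[1],z+24]))
overlay(im,c,p,36,'pics/o8.png')
o=get_image("scene");cv2.imwrite('pics/s8.png',cv2.resize(o[130:250,250:450,::-1],None,fx=4,fy=4))
E
```

```text
[490.87693274   7.77738569 204.88622448] [-89.51262266  -0.2247588  -69.58125881] 10.0 1.001204623841007 [ 0.47244786  0.20424425 -0.41667887] [0.05363983 0.01317544 0.01558848]
[  267   110    99   141 10372]
36 [[317.33337869 187.78304908]]
8 [[317.26332891 178.10193992]]
```

View pics/o8.png

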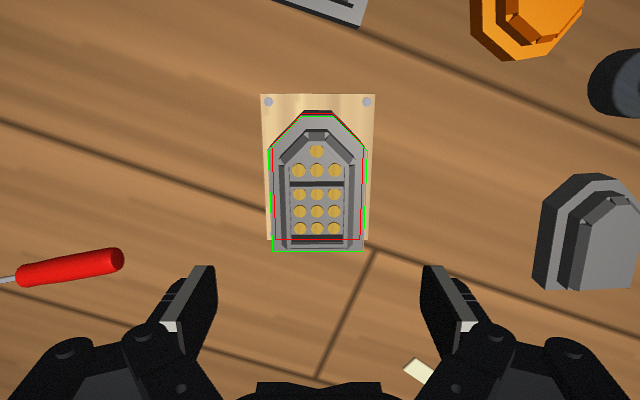

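View pics/s8.png

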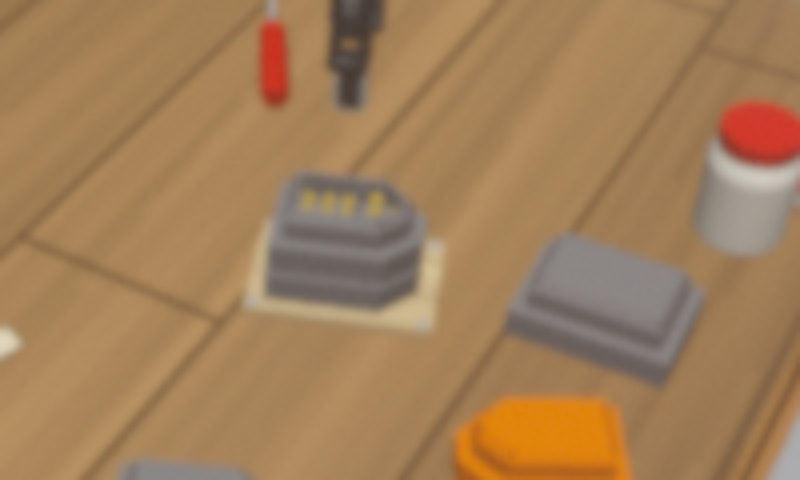

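{"method": "arm_command", "body": {"increments": [25,0,-6,0,0,0,0.1,40,0,-9,0,0,0,0.18,46,0,-11,0,0,0,0.18,46,0,-11,0,0,0,0.18,46,0,-11,0,0,0,0.18]}}

```text
clock: 10.6
eef_pos: [513.6, -200.7, 197.9]
tool_rot: [-90.1, 0.1, -69.6]
contact_force: [0.9, 0.6, 1.1]
finger_gap: 0.818
```

{"method": "arm_command", "body": {"increments": [36,20,-9,0,0,0,0.18,21,30,-5,0,-0.03,0,0.18,0,40,0,0,-0.0328,0,0.18,0,30,0,0,0,0,0.18,0,10,0,0,0,0,0.18]}}

```text
clock: 11.1
eef_pos: [518.8, -256.3, 65.0]
tool_rot: [-90.2, 0.3, -66.0]
contact_force: [-0.5, 0.5, 1.0]
finger_gap: 0.822
```

{"method": "arm_command", "body": {"increments": [0,0,0,0,0,0,0.18,0,0,0,0,0,0,0.18]}}

```text
clock: 11.3
eef_pos: [521.5, -257.5, 70.1]
tool_rot: [-90.0, -0.0, -66.0]
contact_force: [0.7, -0.1, 0.2]
finger_gap: 0.819
```

```bash
python3 - <<'E'
from h import *
s=sense();print(s['eef_pos'],s['tool_rot'],s['clock'],s['finger_gap'])
goto([522.9,-257.8,42],-66)
im=get_image("wrist");cv2.imwrite('pics/w9.png',im[:,:,::-1])
E
```

```text
[ 521.53833854 -257.52279784   70.14407725] [-8.99662271e+01 -4.65116436e-02 -6.59814119e+01] 11.3 0.8187747750515398
shift tool [ 0.8 28.1  1.1] rotvec [-0.0006  0.0003  0.0008]
```

View pics/w9.png

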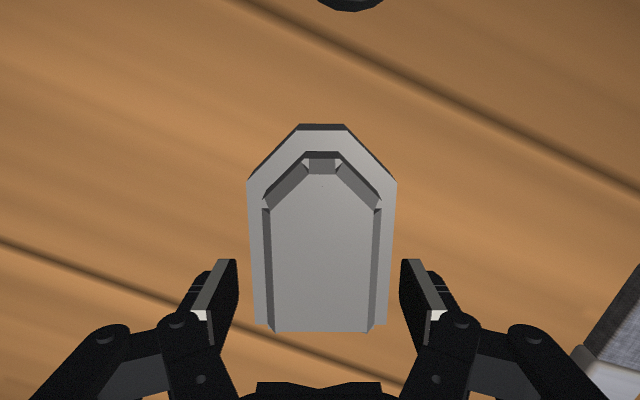

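{"method": "arm_command", "body": {"increments": [1.5,12,1.1,0,0,0,0.18,0,12,0,0,0,0,0.18,0,4,0,0,0,0,0.2,0,1.5,0,0,0,0,0.24,0,0,0,0,0,0,0.24]}}

```text
clock: 11.85
eef_pos: [522.6, -258.3, 39.5]
tool_rot: [-90.0, 0.0, -66.0]
contact_force: [-0.5, -0.0, -0.2]
finger_gap: 0.761
```

{"method": "arm_command", "body": {"increments": [0,0.7,0,0,0,0,0.24,0,0,0,0,0,0,0.24]}}

```text
clock: 12.05
eef_pos: [522.8, -258.4, 39.2]
tool_rot: [-90.0, -0.0, -66.0]
contact_force: [1.4, -0.7, -0.9]
finger_gap: 0.759
```

{"method": "arm_command", "body": {"increments": [0,0,0,0,0,0,0.5,0,0,0,0,0,0,0.5,0,0,0,0,0,0,0.5,0,0,0,0,0,0,0.5], "newtons": 50}}

```text
clock: 12.45
eef_pos: [522.9, -258.5, 39.5]
tool_rot: [-90.0, -0.0, -66.0]
contact_force: [-0.4, 0.4, 5.5]
finger_gap: 0.637
```

{"method": "arm_command", "body": {"increments": [0,-5,0,0,0,0,0.5,0,-20,0,0,0,0,0.5,0,-40,0,0,0,0,0.5,0,-40,0,0,0,0,0.5,0,-10,0,0,0,0,0.5]}}

```text
clock: 12.95
eef_pos: [524.1, -259.1, 158.3]
tool_rot: [-89.8, -0.3, -66.0]
contact_force: [0.5, 0.4, -1.0]
finger_gap: 0.642
```

{"method": "arm_command", "body": {"increments": [0,0,0,0,0,0,0.5]}}

```text
clock: 13.05
eef_pos: [523.2, -258.6, 155.4]
tool_rot: [-89.9, -0.1, -66.0]
contact_force: [0.2, -0.2, -2.0]
finger_gap: 0.639
```

```bash
python3 - <<'E'
from h import *
s=sense();print(s['eef_pos'],s['tool_rot'],s['clock'],s['finger_gap'],s['contact_force'],s['ft_torque'])
goto([488.5,7.9,150],-69.6)
im=get_image("wrist");cv2.imwrite('pics/w10.png',im[:,:,::-1])
E
```

```text
[ 523.15723237 -258.58610531  155.38294588] [-89.9084527   -0.13026062 -65.98588283] 13.05 0.6390960215375263 [ 0.2386841  -0.24162825 -2.01933542] [-0.00655399  0.01642544 -0.02651136]
shift tool [-257.5    4.9   76.8] rotvec [-0.0017  0.0631  0.0022]
```

View pics/w10.png

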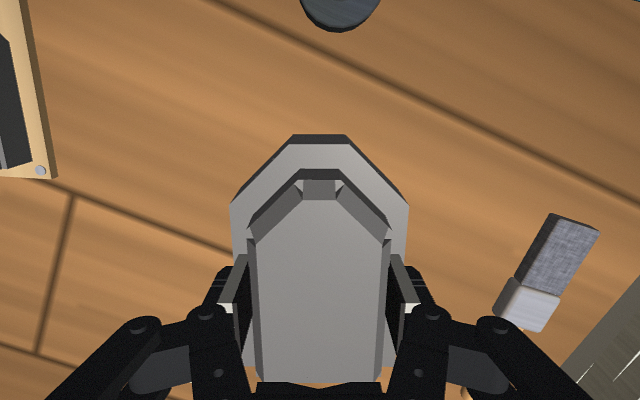

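{"method": "arm_command", "body": {"increments": [-20,0,6,0,0,0,0.5,-38,0,11,0,0,0,0.5,-46,0,14,0,0,0,0.5,-46,0,14,0,0,0,0.5,-46,0,14,0,0,0,0.5]}}

```text
clock: 13.6
eef_pos: [495.2, -53.5, 152.1]
tool_rot: [-90.2, 0.1, -66.0]
contact_force: [1.4, 0.7, -0.2]
finger_gap: 0.642
```

{"method": "arm_command", "body": {"increments": [-40,0,12,0,0,0,0.5,-21.5,0,5.8,0,0.031,0,0.5,0,0,0,0,0.0321,0,0.5,0,5,0,0,0,0,0.5,0,0,0,0,0,0,0.5]}}

```text
clock: 14.1
eef_pos: [487.1, 8.0, 147.2]
tool_rot: [-90.2, 0.1, -69.6]
contact_force: [-0.3, -1.3, -2.0]
finger_gap: 0.639
```

```bash
python3 - <<'E'
from h import *
s=sense();print(s['eef_pos'],s['tool_rot'],s['clock'],s['finger_gap'],s['contact_force'],s['ft_torque'])
goto([488.5,7.9,130],-69.6)
im=get_image("wrist");cv2.imwrite('pics/w11.png',im[:,:,::-1])
E
```

```text
[487.14087837   8.00274518 147.19322473] [-9.01615298e+01  7.21947836e-02 -6.95620020e+01] 14.1 0.6389181790495463 [-0.34463174 -1.26814812 -1.9796771 ] [ 0.00569233  0.05784541 -0.01606727]
shift tool [ 0.6 17.2  1.3] rotvec [ 0.0028  0.0007 -0.0013]
```

View pics/w11.png

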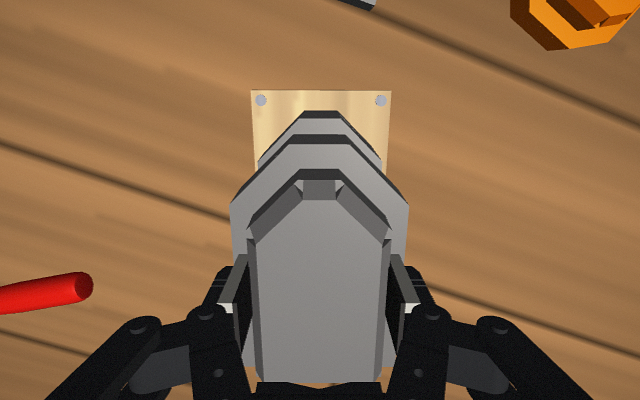

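{"method": "arm_command", "body": {"increments": [0.4,9,0.8,0,0,0,0.5,0,8,0,0,0,0,0.5,0,5,0,0,0,0,0.5,0,0,0,0,0,0,0.5,0,0,0,0,0,0,0.5]}}

```text
clock: 14.65
eef_pos: [488.9, 8.0, 126.9]
tool_rot: [-90.0, 0.0, -69.6]
contact_force: [-0.3, 0.2, -0.7]
finger_gap: 0.639
```

```bash
python3 - <<'E'
from h import *
goto([488.5,7.9,107],-69.6)
E
```

```text
shift tool [-0.1 19.9 -0.4] rotvec [ 0.0003 -0.0002 -0.0002]
```

{"method": "arm_command", "body": {"increments": [0,6,-0.4,0,0,0,0.5,0,6,0,0,0,0,0.5,0,5,0,0,0,0,0.5,0,3,0,0,0,0,0.5,0,0,0,0,0,0,0.5]}}

```text
clock: 15.15
eef_pos: [488.3, 7.9, 106.5]
tool_rot: [-90.0, 0.0, -69.6]
contact_force: [-0.0, 0.8, -1.2]
finger_gap: 0.643
```

{"method": "arm_command", "body": {"increments": [0,1.5,0,0,0,0,0.5,0,1,0,0,0,0,0.5,0,0,0,0,0,0,0.5]}}

```text
clock: 15.45
eef_pos: [488.6, 7.9, 104.5]
tool_rot: [-90.0, -0.0, -69.6]
contact_force: [-0.0, 0.0, -2.3]
finger_gap: 0.64
```

{"method": "arm_command", "body": {"increments": [0,0.7,0,0,0,0,0.5,0,0,0,0,0,0,0.5]}}

```text
clock: 15.65
eef_pos: [488.5, 7.9, 103.8]
tool_rot: [-90.0, -0.0, -69.6]
contact_force: [0.3, 0.9, -1.9]
finger_gap: 0.642
```

{"method": "arm_command", "body": {"increments": [0,0.7,0,0,0,0,0.5,0,0,0,0,0,0,0.5]}}

```text
clock: 15.85
eef_pos: [488.6, 7.9, 103.5]
tool_rot: [-90.0, -0.0, -69.6]
contact_force: [-2.4, 0.4, 5.0]
finger_gap: 0.645
```

Contact came at TCP z = 103.5, which is the height expected for a seated cover. I'll press lightly, release and check.

{"method": "arm_command", "body": {"increments": [0,0.5,0,0,0,0,0.5,0,0,0,0,0,0,0.5]}}

```text
clock: 16.05
eef_pos: [488.7, 7.9, 103.5]
tool_rot: [-90.0, -0.0, -69.6]
contact_force: [-4.8, 1.1, 13.0]
finger_gap: 0.638
```

{"method": "arm_command", "body": {"increments": [0,-0.8,0,0,0,0,0.5,0,0,0,0,0,0,0.25,0,0,0,0,0,0,0.18,0,0,0,0,0,0,0.18]}}

```text
clock: 16.45
eef_pos: [488.6, 7.9, 103.3]
tool_rot: [-90.0, -0.0, -69.6]
contact_force: [0.7, -0.2, -0.8]
finger_gap: 0.823
```

{"method": "arm_command", "body": {"increments": [0,-10,0,0,0,0,0.18,0,-30,0,0,0,0,0.1,0,-40,0,0,0,0,0,0,-40,0,0,0,0,0,0,0,0,0,0,0,0]}}

```text
clock: 16.95
eef_pos: [490.7, 7.8, 228.8]
tool_rot: [-89.5, -0.2, -69.6]
contact_force: [0.2, -0.5, 0.0]
finger_gap: 1.004
```

{"method": "arm_command", "body": {"increments": [0,0,0,0,0,0,0,0,0,0,0,0,0,0]}}

```text
clock: 17.15
eef_pos: [488.0, 8.0, 222.6]
tool_rot: [-90.1, 0.0, -69.6]
contact_force: [0.2, -0.6, 0.1]
finger_gap: 1.003
```

```bash
python3 - <<'E'
from h import *
s=sense();print(s['eef_pos'],s['tool_rot'],s['clock'],s['finger_gap'],s['contact_force'])
c=get_calibration("wrist");im=get_image("wrist")
m=seg(im,tuple(proj(c,[488,7.5,88])[0].astype(int)))
overlay(im,c,[488.3,7.7,20.4],64,'pics/o12.png')
c=get_calibration("scene");o=get_image("scene");overlay(o,c,[488.3,7.7,20.4],64,'pics/s12o.png')
cv2.imwrite('pics/s12.png',cv2.resize(np.hstack([o[140:230,290:390,::-1],cv2.imread('pics/s12o.png')[140:230,290:390]]),None,fx=4,fy=4))
E
```

```text
[487.97934968   7.95232011 222.60366786] [-9.00788616e+01  3.75038276e-02 -6.96062054e+01] 17.15 1.003189163769106 [ 0.20110591 -0.58260638  0.05659687]
[  268   103   103   149 13230]
```

View pics/o12.png

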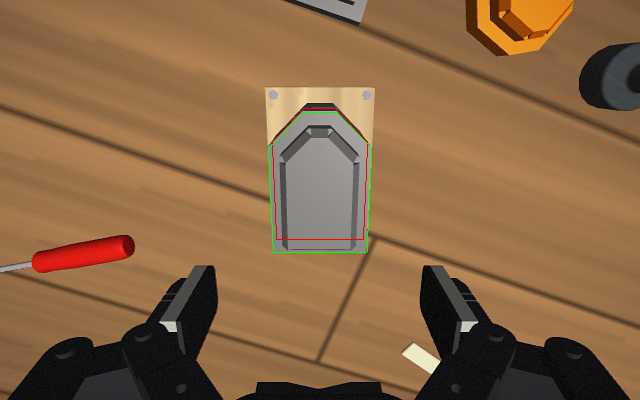

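View pics/s12.png

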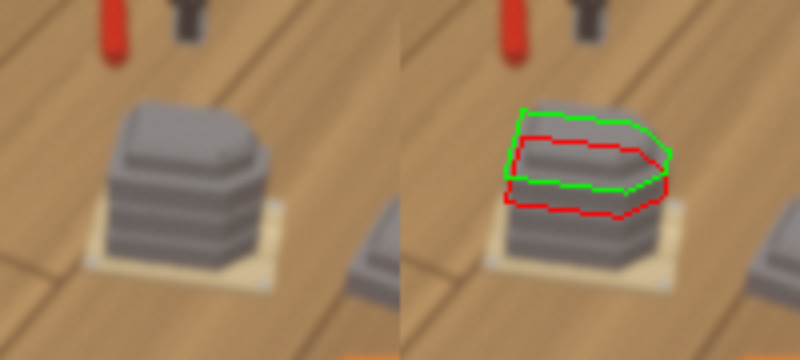

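The wrist view shows the cover around (320,180), lying on the model outline drawn at the seated height. The scene view shows three evenly spaced, level tiers with cut corners above cut corners. The gripper is clear, so I'm handing the job in.

```bash
python3 -c "
from bench import *
print(job_done())"
```

```text
the job is handed in; nothing more can be done
None
```

The stack is built and handed in at about 17 s of the 51 s allowed. The loose screw tray sits on the board-mounted tray, and the grey cut-corner cover closes it. I left the square-cornered cover and the orange covers alone.

- **Tray:** it met the rim at TCP height 75.6 mm, against about 75.4 mm expected when fully down. I pressed lightly, with at most 19 N upward at the wrist, before letting go.
- **Cover:** it met the tray's rim at 103.5 mm, as expected. That is 28 mm above the tray, with a light press of about 13 N.
- **Last pictures:** the cover matches its expected outline at the seated height in both the wrist and scene cameras. The tiers look evenly spaced and level, with cut corners above cut corners, and the open gripper was well clear.

No check failed. One disagreement came up: the networks' points were up to about 5 mm from my own outline fits. I used the fits, and they matched where the pieces seated.

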